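# Open the ratchet jaw of a packing fixture

### The arm

A 6-joint arm with a two-finger parallel gripper is mounted at the origin on the work surface. World frame = base frame: x ahead of the robot, y to its left, z up, the work surface at z = 0. Lengths are in m, angles in rad, forces in N, time in s.
With the tool pointing down it reaches from about 0.35 to 0.975 m from the base axis. Payload 4.9 kg.
Tool frame: the origin (TCP) lies on the centre line of the jaws, within the pads' length; the fingertips stand 22 mm ahead of it and the grasp point (between the pads) lies 3 mm ahead of it (manip.tcp_to_tips is the distance from the TCP to the fingertips, in m); z points along the fingers, x is the direction in which the jaws open and shut, and the axes are right-handed (so a half turn about z gives the same grasp; the last joint's range is limited). The gripper opens to 85 mm and grips with 20 to 120 N. Pads are 22 mm wide; open, the fingers measure 114 mm over their backs; the gripper's body (76 mm by 85 mm) begins 54 mm behind the grasp point. The pads swing forward as they close: fully open they stand 13 mm farther back than shut.
Start: joints at [-1.407, 0.053, 1.613, -0, 1.476, -0.119], TCP at [0.174, -0.6, 0.218] pointing down, gripper open.
Joint ranges: [-3.01, 3.01], [-1.01, 2.22], [0.06, 2.58], [-1.02, 4.17], [0.09, 2.62], [-3.14, 3.14]. Speed limits (rad/s): [2.57, 2.57, 3.14, 3.14, 3.14, 3.14].

### API

Orientations are given as a unit quaternion [w, x, y, z].
In Python, from plant import manip gives the robot as it stands.
- The arm moves only by the shell command python3 -m pendant 'ROWS'. ROWS is a JSON object of lists of equal length, an entry for each row: "linear": the shift along the tool's x, y, z in cm, a list of three; "rotation": the turn, a rotation vector about the tool's x, y, z in degrees, a list of three; "grip": the closure, from 0 (fully open) to 1 (shut). A call has exactly 10 rows; each row is the pose to reach, as a shift and turn from the pose commanded when the call began, along the tool's axes at that moment; what a row does not reach only later rows make up. A row lasts 1/12 s, in which the tool goes at most 41.7 mm and 7.16 degrees, less where a joint would pass 70% of its speed; a pose out of reach is approached as far as the arm can. A call with a gripper value outside its range is refused whole. The fingers move at their own pace and stop on an object; the grip force is fixed at half the most. Time passes only in rows, so rows that repeat a pose let the fingers close, or fill a call up. It gives the time, the measured TCP pose, the force and the opening at its end, in the units of the state.
- manip.state(): the state, without advancing time (a new reading comes with each control period).
- manip.grab_frame(name): name is "scene" or "top" or "wrist"; returns the picture (480x640x3 uint8, red, green, blue); there is no depth.
- manip.calibration(name): a dict with "fx", "fy", "cx", "cy" (pixels), "cam_to_world" (4x4, takes a point from camera to world coordinates). Camera axes: x right, y up, looking along -z (the intrinsics and any distortion apply to the point x, -y, -z); pixel columns grow to the right and rows downward; lengths in m; the calibration is good to about 2 mm. A picture is of the moment at which its call begins: read the wrist's pose just before it. calibration takes no time and is no camera call; for the wrist camera it gives the pose at the moment of the call.
- manip.job_done(): hands the job in, once; it reports no verdict.
The state is a dict: "time": time; "joint_pos": joint angles; "joint_vel": joint speeds; "joint_efforts": joint torques, N m; "tool_pos": TCP position; "tool_rot": TCP orientation; "contact_force": force on the tool from outside, world axes, zero at the start; "ft_torque": the same for the moment, N m; "gripper_width": opening from 0.0 (shut) to 1.0 (fully open).
Only numpy, scipy, OpenCV 4.12 (cv2) and the standard library are available. Lean on these libraries where they do the work, as an engineer would, in place of code of your own. Each camera call takes 0.05 s, during which the arm holds its last target. There are 200 camera calls.

### The job

Open the blue ratchet jaw of the packing fixture so that the boxed pottery can be taken out: press the orange release pad down with the fingertips and, keeping it pressed, push the jaw along its bar away from the box, fully home against the red end stop, then move clear. Do not force the jaw while it is locked, and do not pick up, knock or shift the wooden box or any of the other things standing about.

Things in the scene. Friction and masses are not known exactly. Their poses are not given: they have to be found in the camera images.
- fixture: Packing fixture fixed to the table: plywood board 430 x 200 x 15 mm (x -170 to 260, y -100 to 100 mm) with a wooden fence at its -x end, top 85 mm high, and an aluminium bar along x, 24 mm wide, top 52 mm high. Origin on the table surface under the bar's centre line; +x points along the bar the way the jaw opens, away from the box towards the red end stop; z up. Heights are above the table.
- jaw (a joint): Slide of the blue jaw, m: 0 = nearest the fence, 0.130 = fully open at the red stop; grows along the fixture's +x; starts in 0 to 0.035. Its plate is 100 mm wide, top 98 mm high. A ratchet under the bar stops it opening beyond a few mm (at most 10) unless the release is held down 7 mm or more; closing is free. Sliding takes about 3 N plus 15 N per m/s; it stays where left.
- release (a joint): Travel of the sprung orange release pad, m: 0 = up, 0.010 = fully down. From about 0.007 on the jaw is free. About 2 N to start, 4.6 N at 7 mm, 5.6 N at the bottom. It springs up when let go (resting up to 7 mm down if its tooth lands on a rack tooth) and locks the jaw anew.
- release_pad (a point): Centre of the top of the orange release pad, 46 x 46 mm, level, 82 mm high when up; it rides on the jaw, on the bar's centre line, 22 mm along +x from the fixture's origin when the jaw reads 0, and sinks as pressed. Axes as the fixture's. The push post's face is 27 mm from it along +x; the back of the jaw plate 40 mm along -x, 16 mm higher than the pad.
- push_post (a point): Middle of the top edge of the blue push post's face that looks at the release pad (to the fixture's -x), 112 mm high; the post, 56 mm wide and 12 mm thick, is part of the jaw and stands upright beyond the pad. Pushing this face along +x opens the jaw.
- end_stop (a point): Middle of the top edge of the red end stop's face towards the jaw, 60 mm high; the stop is 50 mm wide and fixed on the board 205 mm along +x from the fixture's origin. When the jaw is fully open the rear of its blue carriage touches this face.
- pottery_box: Loose wooden box with green lid, 105 x 105 x 78 mm, 0.7 kg, standing on the fixture's board between fence and jaw; origin at the centre of its underside. To be left alone.
- tea_cup: Loose small white cup, 36 mm across, 40 mm high, standing on the fixture's board beside the bar (80 mm on the +y side of the bar's centre line); origin at its underside. To be left alone.
- clay_pot: Loose orange clay pot, 130 mm across, 74 mm high, on the table; origin at its underside. To be left alone.
- dish: Loose pale green dish, 90 mm across, 28 mm high, on the table; origin at its underside. To be left alone.
- vase: Loose blue vase, 72 mm across, 105 mm high, on the table; origin at its underside. To be left alone.
- tape_roll: Loose roll of brown tape, 100 mm across, 48 mm high, lying flat on the table; origin at its underside. To be left alone.
- brush: Loose dusting brush lying on the table. To be left alone.

How it is judged:
On the way, in this order (a step that is already met when the one before it is completed fails the run):
1. the release pad is pressed down by the fingers (value of joint release above 0.0065 m and contact force between the fingers and release above 1 N), for 0.1 s.
2. the jaw is pushed back to its end stop (value of joint jaw above 0.124 m), for 0.1 s.
At the end, for the whole second after the job is handed in: The jaw is open and at rest within 6 mm of its end stop and the box and all the other loose things are still within 20 mm of where they stood, at rest (value of joint jaw above 0.124 m and velocity of joint jaw below 0.005 m/s and distance of each of pottery_box, tea_cup, clay_pot, dish, vase, tape_roll, brush from where it was at the start of the episode below 0.02 m and linear speed of each of pottery_box, tea_cup, clay_pot, dish, vase, tape_roll, brush below 0.02 m/s); the robot touches nothing.
It fails at once if the wooden box or the cup on the fixture is lifted, tipped or moved by more than 20 mm ((distance of pottery_box from where it was at the start of the episode above 0.02 m or angle between pottery_box's own z axis and vertical above 0.35 rad) or (distance of tea_cup from where it was at the start of the episode above 0.02 m or angle between tea_cup's own z axis and vertical above 0.35 rad)).
It fails at once if another loose thing on the table is lifted, tipped or moved by more than 20 mm ((distance of clay_pot from where it was at the start of the episode above 0.02 m or angle between clay_pot's own z axis and vertical above 0.35 rad) or (distance of dish from where it was at the start of the episode above 0.02 m or angle between dish's own z axis and vertical above 0.35 rad) or (distance of vase from where it was at the start of the episode above 0.02 m or angle between vase's own z axis and vertical above 0.35 rad) or (distance of tape_roll from where it was at the start of the episode above 0.02 m or angle between tape_roll's own z axis and vertical above 0.35 rad) or distance of brush from where it was at the start of the episode above 0.02 m).
It fails at once if the jaw is forced with more than 60 N (contact force between the fingers and jaw above 60 N).
It also fails if it takes over 40 s, if anything falls off the work surface, if the arm or the gripper's body presses on something with over 40 N, if the wrist force passes 120 N, or if a joint passes its speed limit or range.

## Working session

There is one attempt and no reset: what is moved stays moved. The work goes in short steps, Python scripts to look and compute and a shell command to move; the robot and the scene stay as the last step left them, time stands still between calls to the robot, and variables do not carry over. Pictures are saved under pics/ and viewed, about 8 in all and at most 12, crops included, and the job is handed in when it is done.

```bash
mkdir -p pics
python3 - <<'E'
from plant import manip
import cv2,numpy as np
for n in("top","scene"):
    c=manip.calibration(n);print(n,{k:np.round(v,4).tolist() for k,v in c.items()})
    cv2.imwrite(f"pics/{n}0.png",manip.grab_frame(n)[:,:,::-1])
print(manip.state())
E
```

```text
top {'fx': 508.3462, 'fy': 508.3462, 'cx': 317.3475, 'cy': 234.518, 'cam_to_world': [[-0.0069, 0.9989, -0.0472, 0.4097], [-1.0, -0.0069, 0.0007, 0.0196], [0.0003, 0.0472, 0.9989, 1.4156], [0.0, 0.0, 0.0, 1.0]]}
scene {'fx': 482.7361, 'fy': 482.7361, 'cx': 313.0389, 'cy': 248.4601, 'cam_to_world': [[0.8985, -0.3368, 0.2816, 0.8057], [0.439, 0.6874, -0.5786, -0.6283], [0.0013, 0.6435, 0.7654, 0.9537], [0.0, 0.0, 0.0, 1.0]]}
{'time': 0.1, 'joint_pos': array([-1.40698767e+00,  5.33235402e-02,  1.61414526e+00,  1.18506026e-05,
        1.47598945e+00, -1.19030744e-01]), 'joint_vel': array([-0.00059026, -0.00056594, -0.0035731 , -0.0001305 , -0.00246787,
       -0.00162802]), 'joint_efforts': array([ 1.81000596e-03, -3.94903886e+01, -3.71360528e+01,  5.57998465e-05,
        3.92550370e-03, -3.09730012e-05]), 'tool_pos': array([ 0.17431709, -0.59959454,  0.21677253]), 'tool_rot': array([-6.48920189e-04,  7.99712809e-01, -6.00382006e-01, -6.70113557e-04]), 'contact_force': array([ 0.17623292, -0.56609465,  0.64967312]), 'ft_torque': array([-0.02297716,  0.03433665, -0.07124527]), 'gripper_width': 1.0004082492879853}
```

View pics/top0.png

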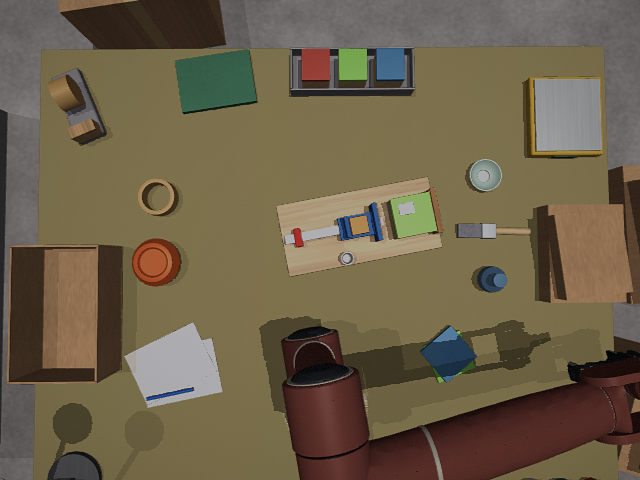

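View pics/scene0.png

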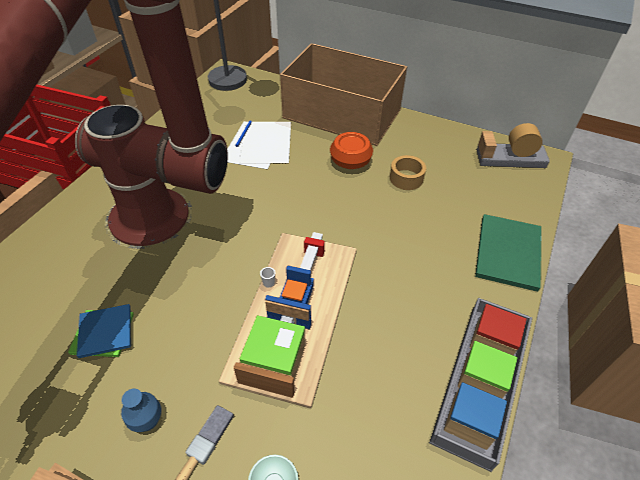

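The top view shows the fixture at mid-table. The pad is near (360,225), the red stop near (298,237), the box near (412,215) and the cup at (346,258), so fixture +x runs to image left (world +y). Next I fit the pose from colour blobs in both views.

```bash
cat > h.py <<'E'
from plant import manip
import cv2,numpy as np
from scipy.optimize import least_squares
def proj(c,P):
    T=np.linalg.inv(c["cam_to_world"]);p=T[:3,:3]@np.asarray(P)+T[:3,3]
    return np.array([c["cx"]+c["fx"]*p[0]/-p[2],c["cy"]+c["fy"]*-p[1]/-p[2]])
def unproj(c,uv,z):
    M=np.asarray(c["cam_to_world"]);d=M[:3,:3]@[(uv[0]-c["cx"])/c["fx"],-(uv[1]-c["cy"])/c["fy"],-1]
    return M[:3,3]+d*(z-M[2,3])/d[2]
def blob(im,box,h0,h1,smin=140,vmin=60):
    x0,y0,x1,y1=box;hsv=cv2.cvtColor(im[y0:y1,x0:x1],cv2.COLOR_RGB2HSV)
    m=cv2.inRange(hsv,(h0,smin,vmin),(h1,255,255))
    n,l,s,ce=cv2.connectedComponentsWithStats(m);i=1+np.argmax(s[1:,4])
    return ce[i]+[x0,y0],s[i]+[x0,y0,0,0,0]
E
python3 - <<'E'
from h import *
ims={n:cv2.imread(f"pics/{n}0.png")[:,:,::-1].copy() for n in("top","scene")}
C={n:manip.calibration(n) for n in ims}
for n,b in(("top",(335,200,385,250)),("scene",(275,272,315,310))):
    p,s=blob(ims[n],b,7,22,180);print(n,"pad",p,s,unproj(C[n],p,.082))
p,s=blob(ims["top"],(285,222,312,252),0,4);print("stop",p,s,unproj(C["top"],p,.06))
co=[(277,206),(428,178),(441,246),(290,276)]
w=np.array([unproj(C["top"],u,.015)[:2] for u in co]);print(w,np.linalg.norm(np.diff(w,axis=0),axis=1))
a=cv2.resize(ims["top"][165:290,265:450],None,fx=4,fy=4,interpolation=cv2.INTER_CUBIC)
cv2.imwrite("pics/c1.png",a[:,:,::-1])
E
```

```text
top pad [360.5 233. ] [360 233   2   1   2] [ 0.47601798 -0.09470581  0.082     ]
scene pad [294.12054795 289.81369863] [282 280  25  21 365] [ 0.49989074 -0.09453802  0.082     ]
stop [297.488 237.328] [293 228  10  19 125] [0.46670734 0.07171416 0.06      ]
[[ 0.55570333  0.12966457]
 [ 0.63076019 -0.28930222]
 [ 0.44194918 -0.32188242]
 [ 0.36239224  0.09455927]] [0.42563682 0.19160132 0.42397286]
```

View pics/c1.png

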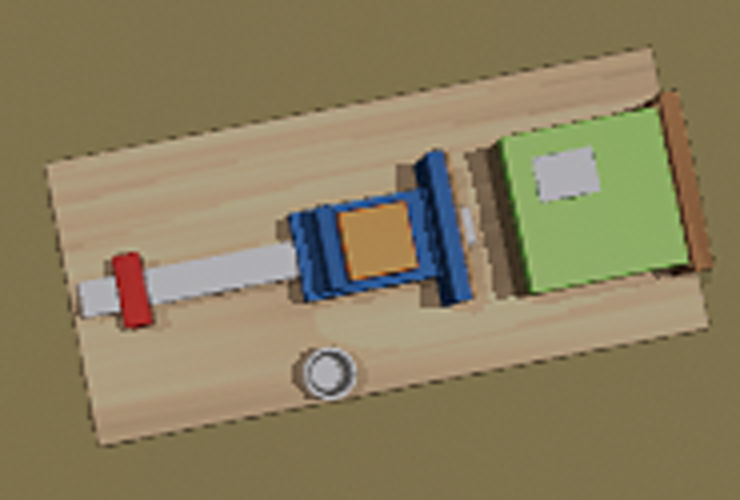

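The crop shows the pad at crop (378,240), board corners at (48,163), (652,47), (708,327) and (99,445), and the post left of the pad. The cup is beside the bar on the robot's side.

Run:
```python
from h import *
C={n:manip.calibration(n) for n in("top","scene")}
f=lambda u:np.array([265,165])+np.array(u)/4-.4
cor=[(48,163),(652,47),(708,327),(99,445)];F=[(.26,-.1),(-.17,-.1),(-.17,.1),(.26,.1)]
W=lambda q,x,y,z:[q[0]+np.cos(q[2])*x-np.sin(q[2])*y,q[1]+np.sin(q[2])*x+np.cos(q[2])*y,z]
def res(q):
    r=[proj(C["top"],W(q,*F[i],.015))-f(cor[i]) for i in range(4)]
    r+=[proj(C["top"],W(q,.022+q[3],0,.082))-f((378,240)),proj(C["scene"],W(q,.022+q[3],0,.082))-(294.1,289.8)]
    return np.concatenate(r)
s=least_squares(res,[.5,-.1,1.75,.01]);q=s.x
print(q,np.degrees(q[2]),np.round(s.fun,1))
pad=W(q,.022+q[3],0,.082);print("pad",pad,"box",[W(q,x,0,0) for x in(.152,.205)],"cup",W(q,0,.08,.015))
print("top-unproj",unproj(C["top"],f((378,240)),.082))
st=manip.state()
from scipy.spatial.transform import Rotation as R
w,x,y,z=st["tool_rot"];r=R.from_quat([x,y,z,w])
print(r.as_matrix().round(3))
u=np.array([np.cos(q[2]),np.sin(q[2]),0])
for sg in(1,-1):
    Y=sg*u;Z=np.array([0,0,-1.]);T=np.c_[np.cross(Y,Z),Y,Z]
    print(sg,(r.inv()*R.from_matrix(T)).as_rotvec(degrees=True))
tgt=np.array(pad)+[0,0,.16]
print("shift cm",r.inv().apply(tgt-st["tool_pos"])*100)
```

```text
[ 0.50751517 -0.14039572  1.75349439  0.02630473] 100.46782815418224 [-1.  -0.4  0.4 -0.5  0.8  0.3 -0.3  0.3  0.6 -0.2 -0.1 -0.7]
pad [np.float64(0.49873900697638446), np.float64(-0.09289492408516226), 0.082] box [[np.float64(0.47989929743919685), np.float64(0.009074558450283654), 0], [np.float64(0.47027007752518796), np.float64(0.06119248361857535), 0]] cup [np.float64(0.42884660712723477), np.float64(-0.1549303890723777), 0.015]
top-unproj [ 0.49815268 -0.09126707  0.082     ]
[[ 0.279 -0.96  -0.   ]
 [-0.96  -0.279  0.002]
 [-0.002 -0.    -1.   ]]
1 [7.85052318e-02 9.13139486e-02 9.57375803e+01]
-1 [-8.88487896e-02  7.63858636e-02 -8.42623627e+01]
shift cm [-39.60725346 -45.29483875  -2.43887347]
```

```bash
python3 -m pendant '{"linear":[[-2,-2.3,-0.5],[-4,-4.6,-1],[-6,-6.9,-1.5],[-8,-9.2,-2],[-10,-11.5,-2.4],[-12,-13.8,-2.4],[-14,-16.1,-2.4],[-16,-18.4,-2.4],[-18,-20.7,-2.4],[-20,-23,-2.4]],"rotation":[[0,0,-5],[0,0,-10],[0,0,-15],[0,0,-20],[0,0,-25],[0,0,-30],[0,0,-35],[0,0,-40],[0,0,-45],[0,0,-50]],"grip":[1,1,1,1,1,1,1,1,1,1]}'
cat > go.py <<'E'
import sys;from h import *
from scipy.spatial.transform import Rotation as R
# args: target offset from pad (fixture x,y mm), tcp z (m)
P=np.array([.4987,-.0925,0]);yaw=np.radians(100.47);u=np.array([np.cos(yaw),np.sin(yaw),0]);v=np.array([-u[1],u[0],0])
st=manip.state();w,x,y,z=st["tool_rot"];r=R.from_quat([x,y,z,w])
dx,dy,tz=float(sys.argv[1])/1e3,float(sys.argv[2])/1e3,float(sys.argv[3])
t=P+dx*u+dy*v+[0,0,tz];Z=np.array([0,0,-1.]);T=np.c_[np.cross(-u,Z),-u,Z]
d=st["tool_pos"]-P
print("t",st["time"],"fix-rel mm",(1e3*d@u).round(1),(1e3*d@v).round(1),"z",st["tool_pos"][2].round(4),"F",st["contact_force"].round(1),"w",round(float(st["gripper_width"]),3))
print("lin cm",(r.inv().apply(t-st["tool_pos"])*100).round(2),"rot",(r.inv()*R.from_matrix(T)).as_rotvec(degrees=True).round(2),"j",st["joint_pos"].round(2),"tips",manip.tcp_to_tips)
E
python3 go.py 0 0 0.16
```

```text
time: 0.93
tool_pos: [0.3398, -0.3423, 0.2414]
tool_rot: [-0.0, 0.979, -0.204, -0.0]
contact_force: [0.7, 0.7, -0.1]
gripper_width: 0.005
t 0.9333 fix-rel mm -216.8 201.6 z 0.2414 F [ 0.7  0.7 -0.1] w 0.005
lin cm [  4.58 -29.25   8.15] rot [-3.000e-02  2.000e-02 -3.404e+01] j [-0.94 -0.31  1.91  0.    1.55 -0.53] tips 0.022
```

```bash
python3 -m pendant '{"linear":[[0.5,-3.5,0],[1,-7,0],[1.6,-10.5,0],[2.2,-14,0],[2.8,-17.5,0],[3.4,-21,1],[3.9,-24.5,2],[4.3,-27.5,3],[4.6,-29.2,4],[4.6,-29.2,5]],"rotation":[[0,0,-4],[0,0,-8],[0,0,-12],[0,0,-16],[0,0,-20],[0,0,-24],[0,0,-28],[0,0,-32],[0,0,-34],[0,0,-34]],"grip":[1,1,1,1,1,1,1,1,1,1]}'
python3 go.py 0 0 0.12
python3 - <<'E'
from h import *
c=manip.calibration("wrist")
ims=[manip.grab_frame("wrist"),manip.grab_frame("scene")]
a=np.hstack([cv2.resize(ims[0],(400,300)),cv2.resize(ims[1][200:350,200:400],(400,300))])
cv2.imwrite("pics/w1.png",a[:,:,::-1])
E
```

```text
time: 1.77
tool_pos: [0.5002, -0.0925, 0.1909]
tool_rot: [-0.001, 0.996, 0.091, -0.0]
contact_force: [0.0, -0.4, 0.1]
gripper_width: 0.001
t 1.7667 fix-rel mm -0.3 -1.5 z 0.1909 F [ 0.  -0.4  0.1] w 0.001
lin cm [-0.15 -0.02  7.09] rot [-0.07  0.01  0.03] j [-0.33 -0.21  1.91  0.    1.45 -0.51] tips 0.022
```

View pics/w1.png

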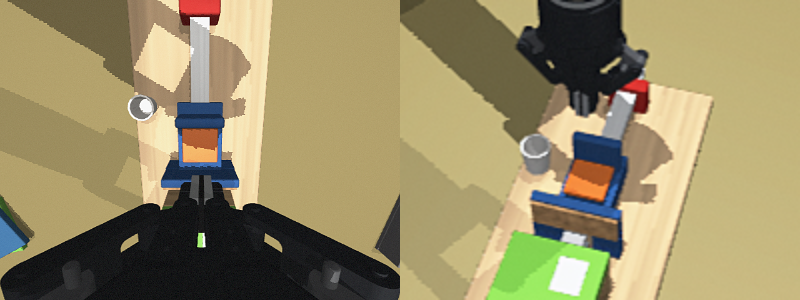

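Wrist view: the fingertips (col 200) line up with the pad centre (about (200,146) in the half-size picture), and the post lies beyond it. I check the pad position from this view.

Run:
```python
from h import *
c=manip.calibration("wrist");im=manip.grab_frame("wrist")
p,s=blob(im,(270,190,370,280),5,22,150,60);print(p,s)
P=np.array([.4987,-.0925,0]);yaw=np.radians(100.47);u=np.array([np.cos(yaw),np.sin(yaw),0]);v=np.array([-u[1],u[0],0])
for uv in((s[0]+s[2]/2,s[1]+s[3]/2),(s[0],s[1]),(s[0]+s[2],s[1]+s[3])):
    q=unproj(c,uv,.082)-P;print(uv,(q@u*1e3).round(1),(q@v*1e3).round(1))
```

```text
[324.77797435 225.22689076] [ 295  203   58   56 2261]
(np.float64(324.0), np.float64(231.0)) 0.7 0.2
(np.int64(295), np.int64(203)) 23.2 22.7
(np.int64(353), np.int64(259)) -22.7 -23.3
```

```bash
python3 -m pendant '{"linear":[[-0.15,-1,1.5],[-0.15,-1,3],[-0.15,-1,4.5],[-0.15,-1,6],[-0.15,-1,7],[-0.15,-1,7.7],[-0.15,-1,8],[-0.15,-1,8.2],[-0.15,-1,8.2],[-0.15,-1,8.2]],"rotation":[[0,0,0],[0,0,0],[0,0,0],[0,0,0],[0,0,0],[0,0,0],[0,0,0],[0,0,0],[0,0,0],[0,0,0]],"grip":[1,1,1,1,1,1,1,1,1,1]}'
python3 go.py 10 0 0.095
```

```text
time: 2.75
tool_pos: [0.4966, -0.086, 0.1107]
tool_rot: [0.0, 0.996, 0.089, 0.001]
contact_force: [0.2, -0.7, 0.5]
gripper_width: -0.004
t 2.75 fix-rel mm 6.8 0.9 z 0.1107 F [ 0.2 -0.7  0.5] w -0.004
lin cm [ 0.08 -0.32  1.57] rot [ 0.04 -0.07 -0.28] j [-0.32 -0.15  1.99  0.    1.3  -0.5 ] tips 0.022
```

```bash
python3 -m pendant '{"linear":[[0,0,0.2],[0,0,0.4],[0,0,0.6],[0,0,0.8],[0,0,1],[0,0,1.1],[0,0,1.2],[0,0,1.3],[0,0,1.3],[0,0,1.3]],"rotation":[[0,0,0],[0,0,0],[0,0,0],[0,0,0],[0,0,0],[0,0,0],[0,0,0],[0,0,0],[0,0,0],[0,0,0]],"grip":[1,1,1,1,1,1,1,1,1,1]}'
python3 go.py 10 0 0.095
```

```text
time: 3.58
tool_pos: [0.4961, -0.0857, 0.0969]
tool_rot: [-0.0, 0.996, 0.089, -0.0]
contact_force: [-0.7, 0.6, 1.1]
gripper_width: -0.002
t 3.5833 fix-rel mm 7.1 1.3 z 0.0969 F [-0.7  0.6  1.1] w -0.002
lin cm [ 0.13 -0.29  0.19] rot [-0.    0.   -0.27] j [-0.32 -0.13  2.   -0.    1.27 -0.5 ] tips 0.022
```

```bash
python3 -m pendant '{"linear":[[0,0,0.05],[0,0,0.1],[0,0,0.15],[0,0,0.2],[0,0,0.25],[0,0,0.3],[0,0,0.3],[0,0,0.3],[0,0,0.3],[0,0,0.3]],"rotation":[[0,0,0],[0,0,0],[0,0,0],[0,0,0],[0,0,0],[0,0,0],[0,0,0],[0,0,0],[0,0,0],[0,0,0]],"grip":[1,1,1,1,1,1,1,1,1,1]}'
python3 go.py 10 0 0.095
python3 - <<'E'
from h import *
ims=[manip.grab_frame("wrist"),manip.grab_frame("scene")]
a=np.hstack([cv2.resize(ims[0][150:390,160:480],(400,300)),cv2.resize(ims[1][230:350,220:380],(400,300),interpolation=2)])
cv2.imwrite("pics/w2.png",a[:,:,::-1])
E
```

```text
time: 4.42
tool_pos: [0.4961, -0.0857, 0.094]
tool_rot: [0.0, 0.996, 0.089, 0.0]
contact_force: [0.5, -0.1, 0.6]
gripper_width: 0.002
t 4.4167 fix-rel mm 7.1 1.3 z 0.094 F [ 0.5 -0.1  0.6] w 0.002
lin cm [ 0.13 -0.29 -0.1 ] rot [ 0.   -0.01 -0.27] j [-0.32 -0.13  2.    0.    1.27 -0.5 ] tips 0.022
```

View pics/w2.png

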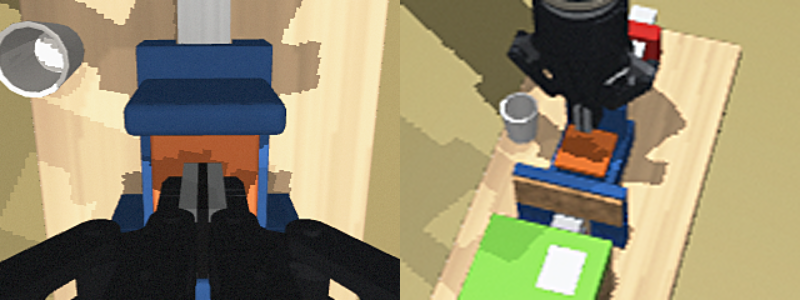

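No contact yet: the fingertips still hover over the pad and the force reads about 0, although the nominal tip height is 72 mm. I go down slowly until force appears.

```bash
R='"rotation":[[0,0,0],[0,0,0],[0,0,0],[0,0,0],[0,0,0],[0,0,0],[0,0,0],[0,0,0],[0,0,0],[0,0,0]],"grip":[1,1,1,1,1,1,1,1,1,1]'; python3 -m pendant '{"linear":[[0,0,0.1],[0,0,0.2],[0,0,0.3],[0,0,0.4],[0,0,0.4],[0,0,0.4],[0,0,0.4],[0,0,0.4],[0,0,0.4],[0,0,0.4]],"rotation":[[0,0,0],[0,0,0],[0,0,0],[0,0,0],[0,0,0],[0,0,0],[0,0,0],[0,0,0],[0,0,0],[0,0,0]],"grip":[1,1,1,1,1,1,1,1,1,1]}'
python3 go.py 10 0 0.095
python3 - <<'E'
from plant import manip
import numpy as np
f=[]
for i in range(4):
    manip.grab_frame("top");f.append(manip.state()["contact_force"])
print(np.mean(f,0),np.std(f,0))
E
```

```text
time: 5.35
tool_pos: [0.4962, -0.0857, 0.09]
tool_rot: [0.0, 0.996, 0.089, 0.0]
contact_force: [1.0, -0.7, -0.2]
gripper_width: -0.001
t 5.35 fix-rel mm 7.1 1.3 z 0.09 F [ 1.  -0.7 -0.2] w -0.001
lin cm [ 0.13 -0.29 -0.5 ] rot [ 0.   -0.01 -0.27] j [-0.32 -0.12  2.01  0.    1.26 -0.5 ] tips 0.022
[-0.21192201 -0.49121729 -0.20125492] [0.29475002 0.22090242 0.34347312]
```

Run:
```python
from h import *
st=manip.state();t=st["tool_pos"]-[0,0,.022]
c=manip.calibration("scene");cw=manip.calibration("wrist")
im=manip.grab_frame("scene");wi=manip.grab_frame("wrist")
p=proj(c,t);pw=proj(cw,t);print(p,pw, proj(cw,t+[0,0,.02]),np.array(cw["cam_to_world"])[:3,3])
a=cv2.resize(im[240:330,240:360],None,fx=3.33,fy=3.33,interpolation=2)
q=tuple(int(v) for v in (p-[240,240]+.5)*3.33);cv2.drawMarker(a,q,(255,0,255),0,12,1)
b=cv2.resize(wi[200:440,160:480],(400,300));q=tuple(int(v) for v in (pw-[160,200])*1.25);cv2.drawMarker(b,q,(255,0,255),0,12,1)
a=cv2.resize(a,(400,300));cv2.imwrite("pics/w3.png",np.hstack([b,a])[:,:,::-1])
```

```text
[294.62668616 289.93969358] [322.27616437 271.55494257] [322.33368378 285.65290528] [ 0.48408244 -0.02044998  0.24561434]
```

View pics/w3.png

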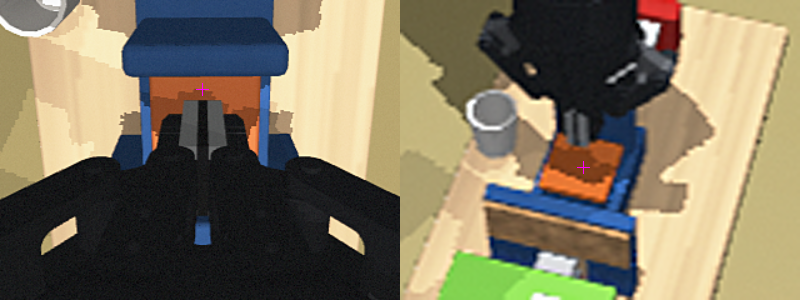

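The true fingertips are about 12 mm higher than predicted: wrist crop (203,100) against the marker at (203,90), and scene (583,140) against (583,167). I continue down in small steps, guided by force.

```bash
python3 -m pendant '{"linear":[[0,0,0.1],[0,0,0.2],[0,0,0.3],[0,0,0.4],[0,0,0.4],[0,0,0.4],[0,0,0.4],[0,0,0.4],[0,0,0.4],[0,0,0.4]],"rotation":[[0,0,0],[0,0,0],[0,0,0],[0,0,0],[0,0,0],[0,0,0],[0,0,0],[0,0,0],[0,0,0],[0,0,0]],"grip":[1,1,1,1,1,1,1,1,1,1]}'
python3 go.py 10 0 0.095
```

```text
time: 6.48
tool_pos: [0.4962, -0.0857, 0.086]
tool_rot: [0.0, 0.996, 0.089, 0.0]
contact_force: [0.4, 0.2, 0.2]
gripper_width: -0.0
t 6.4833 fix-rel mm 7.1 1.3 z 0.086 F [0.4 0.2 0.2] w -0.0
lin cm [ 0.13 -0.29 -0.9 ] rot [ 0.   -0.01 -0.27] j [-0.32 -0.12  2.01  0.    1.25 -0.5 ] tips 0.022
```

```bash
python3 -m pendant '{"linear":[[0,0,0.1],[0,0,0.2],[0,0,0.3],[0,0,0.4],[0,0,0.4],[0,0,0.4],[0,0,0.4],[0,0,0.4],[0,0,0.4],[0,0,0.4]],"rotation":[[0,0,0],[0,0,0],[0,0,0],[0,0,0],[0,0,0],[0,0,0],[0,0,0],[0,0,0],[0,0,0],[0,0,0]],"grip":[1,1,1,1,1,1,1,1,1,1]}'
python3 go.py 10 0 0.095
```

```text
time: 7.32
tool_pos: [0.4961, -0.0858, 0.082]
tool_rot: [0.0, 0.996, 0.089, 0.0]
contact_force: [1.2, 0.8, -0.6]
gripper_width: -0.0
t 7.3167 fix-rel mm 7.1 1.3 z 0.082 F [ 1.2  0.8 -0.6] w -0.0
lin cm [ 0.13 -0.29 -1.3 ] rot [ 0.   -0.   -0.27] j [-0.32 -0.11  2.01 -0.    1.24 -0.5 ] tips 0.022
```

Run:
```python
from h import *
im=manip.grab_frame("scene");wi=manip.grab_frame("wrist")
a=cv2.resize(im[240:330,240:360],(400,300),interpolation=2)
b=cv2.resize(wi[200:440,160:480],(400,300))
cv2.imwrite("pics/w4.png",np.hstack([b,a])[:,:,::-1])
```

```text
(no output)
```

View pics/w4.png

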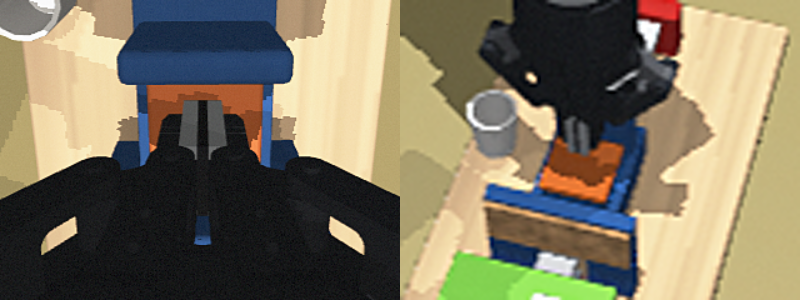

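Wrist/scene: the tips now look nearly at the pad (scene (585,152)), but there is still no measurable force. I keep stepping down.

```bash
python3 -m pendant '{"linear":[[0,0,0.1],[0,0,0.2],[0,0,0.3],[0,0,0.3],[0,0,0.3],[0,0,0.3],[0,0,0.3],[0,0,0.3],[0,0,0.3],[0,0,0.3]],"rotation":[[0,0,0],[0,0,0],[0,0,0],[0,0,0],[0,0,0],[0,0,0],[0,0,0],[0,0,0],[0,0,0],[0,0,0]],"grip":[1,1,1,1,1,1,1,1,1,1]}'
python3 go.py 10 0 0.095
```

```text
time: 8.25
tool_pos: [0.4961, -0.0857, 0.0789]
tool_rot: [0.0, 0.996, 0.089, 0.0]
contact_force: [0.5, 0.6, 0.2]
gripper_width: 0.002
t 8.25 fix-rel mm 7.1 1.3 z 0.0789 F [0.5 0.6 0.2] w 0.002
lin cm [ 0.13 -0.29 -1.61] rot [ 0.   -0.   -0.27] j [-0.32 -0.11  2.01 -0.    1.24 -0.5 ] tips 0.022
```

```bash
python3 -m pendant '{"linear":[[0,0,0.1],[0,0,0.2],[0,0,0.3],[0,0,0.3],[0,0,0.3],[0,0,0.3],[0,0,0.3],[0,0,0.3],[0,0,0.3],[0,0,0.3]],"rotation":[[0,0,0],[0,0,0],[0,0,0],[0,0,0],[0,0,0],[0,0,0],[0,0,0],[0,0,0],[0,0,0],[0,0,0]],"grip":[1,1,1,1,1,1,1,1,1,1]}'
python3 go.py 10 0 0.095
python3 - <<'E'
from h import *
print(manip.state()["joint_efforts"].round(2))
c=manip.calibration("scene");im=manip.grab_frame("scene");wi=manip.grab_frame("wrist")
cw=manip.calibration("wrist")
# known points: post top-edge corners and pad corners for jaw .0263
q=[.50751517,-.14039572,1.75349439];W=lambda x,y,z:np.array([q[0]+np.cos(q[2])*x-np.sin(q[2])*y,q[1]+np.sin(q[2])*x+np.cos(q[2])*y,z])
for img,cc in((im,c),(wi,cw)):
    img[:]=img
    for y in(-.028,.028): cv2.circle(img,tuple(proj(cc,W(.0753,y,.112)).round().astype(int)),1,(255,0,255),-1)
    for z,col in((.082,(255,255,0)),(.072,(0,255,255))):
        for x in(-.023,.023):
            for y in(-.023,.023): cv2.circle(img,tuple(proj(cc,W(.0483+x,y,z)).round().astype(int)),1,col,-1)
a=cv2.resize(im[240:330,240:360],(400,300),interpolation=2);b=cv2.resize(wi[120:360,160:480],(400,300))
cv2.imwrite("pics/w5.png",np.hstack([b,a])[:,:,::-1])
E
```

```text
time: 9.08
tool_pos: [0.4962, -0.0857, 0.076]
tool_rot: [0.0, 0.996, 0.089, 0.0]
contact_force: [0.1, -0.2, 0.3]
gripper_width: -0.002
t 9.0833 fix-rel mm 7.1 1.3 z 0.076 F [ 0.1 -0.2  0.3] w -0.002
lin cm [ 0.13 -0.29 -1.9 ] rot [ 0.   -0.   -0.27] j [-0.32 -0.11  2.02 -0.    1.23 -0.5 ] tips 0.022
[  0.   -28.97 -33.65  -0.     0.     0.  ]
```

View pics/w5.png

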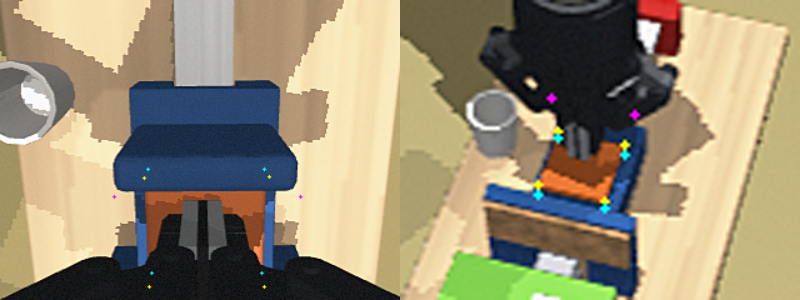

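Run:
```python
from h import *
cw=manip.calibration("wrist");cs=manip.calibration("scene");t=manip.state()["tool_pos"]
u=np.array([np.cos(1.7535),np.sin(1.7535),0]);M=np.array(cw["cam_to_world"]);print(M.round(3))
for dx in(-.011,0,.011):
    print(dx,[ (dz,proj(cw,t+dx*u+[0,0,dz]).round(0).tolist(),((proj(cs,t+dx*u+[0,0,dz])-240)*3.33).round(0).tolist()) for dz in(-.03,-.022,-.01,0,.01,.02)])
```

```text
[[ 0.984 -0.171 -0.047  0.484]
 [ 0.177  0.949  0.259 -0.02 ]
 [-0.    -0.263  0.965  0.232]
 [ 0.     0.     0.     1.   ]]
-0.011 [(-0.03, [322.0, 284.0], [178.0, 198.0]), (-0.022, [322.0, 290.0], [178.0, 191.0]), (-0.01, [322.0, 299.0], [177.0, 181.0]), (0, [322.0, 308.0], [177.0, 172.0]), (0.01, [322.0, 317.0], [176.0, 164.0]), (0.02, [323.0, 328.0], [176.0, 155.0])]
0 [(-0.03, [322.0, 267.0], [183.0, 185.0]), (-0.022, [322.0, 272.0], [182.0, 178.0]), (-0.01, [322.0, 280.0], [182.0, 168.0]), (0, [322.0, 287.0], [182.0, 159.0]), (0.01, [322.0, 296.0], [181.0, 151.0]), (0.02, [322.0, 305.0], [181.0, 142.0])]
0.011 [(-0.03, [322.0, 248.0], [187.0, 172.0]), (-0.022, [322.0, 253.0], [187.0, 165.0]), (-0.01, [322.0, 260.0], [187.0, 155.0]), (0, [322.0, 266.0], [186.0, 146.0]), (0.01, [322.0, 274.0], [186.0, 138.0]), (0.02, [322.0, 282.0], [186.0, 129.0])]
```

The two views agree that the fingertip ends are about 20 mm above the reported TCP, so they are about 14 mm above the pad. Before going lower I check the gripper body's clearance over the post, with a scale drawn on the tool axis.

Run:
```python
from h import *
cs=manip.calibration("scene");t=manip.state()["tool_pos"];im=manip.grab_frame("scene")
a=cv2.resize(im[190:310,220:380],(800,600),interpolation=2)
for dz in range(-22,140,10):
    p=((proj(cs,t+[0,0,dz/1e3])-[220,190]+.5)*5).astype(int)
    cv2.line(a,(int(p[0])+60,int(p[1])),(int(p[0])+80,int(p[1])),(255,0,255),1);cv2.putText(a,str(dz),(int(p[0])+82,int(p[1])+4),0,.4,(255,0,255),1)
a=cv2.convertScaleAbs(a,alpha=1.6,beta=20)
cv2.imwrite("pics/w6.png",a[:,:,::-1])
```

```text
(no output)
```

View pics/w6.png

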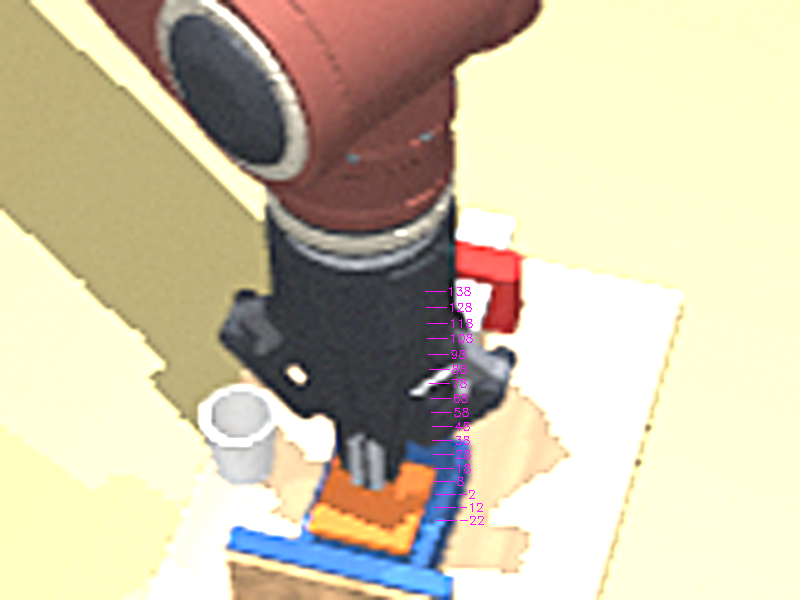

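The visible tip-to-flange length is about 163 mm, normal for this gripper. So the reported TCP is offset, and the body stays about 73 mm above the tips, well clear of the post. I continue down.

```bash
python3 -m pendant '{"linear":[[0,0,0.1],[0,0,0.2],[0,0,0.3],[0,0,0.4],[0,0,0.5],[0,0,0.6],[0,0,0.6],[0,0,0.6],[0,0,0.6],[0,0,0.6]],"rotation":[[0,0,0],[0,0,0],[0,0,0],[0,0,0],[0,0,0],[0,0,0],[0,0,0],[0,0,0],[0,0,0],[0,0,0]],"grip":[1,1,1,1,1,1,1,1,1,1]}'
python3 go.py 10 0 0.095
```

```text
time: 10.07
tool_pos: [0.4962, -0.0858, 0.07]
tool_rot: [0.0, 0.996, 0.089, 0.0]
contact_force: [-0.3, 0.1, -0.4]
gripper_width: -0.003
t 10.0667 fix-rel mm 7.1 1.2 z 0.07 F [-0.3  0.1 -0.4] w -0.003
lin cm [ 0.12 -0.29 -2.5 ] rot [ 0.   -0.01 -0.27] j [-0.32 -0.1   2.02  0.    1.22 -0.5 ] tips 0.022
```

```bash
python3 -m pendant '{"linear":[[0,0,0.1],[0,0,0.2],[0,0,0.3],[0,0,0.4],[0,0,0.4],[0,0,0.4],[0,0,0.4],[0,0,0.4],[0,0,0.4],[0,0,0.4]],"rotation":[[0,0,0],[0,0,0],[0,0,0],[0,0,0],[0,0,0],[0,0,0],[0,0,0],[0,0,0],[0,0,0],[0,0,0]],"grip":[1,1,1,1,1,1,1,1,1,1]}'
python3 go.py 10 0 0.095
```

```text
time: 10.9
tool_pos: [0.4965, -0.0866, 0.0674]
tool_rot: [0.001, 0.996, 0.089, 0.0]
contact_force: [-3.7, -1.6, 7.9]
gripper_width: -0.002
t 10.9 fix-rel mm 6.2 1.0 z 0.0674 F [-3.7 -1.6  7.9] w -0.002
lin cm [ 0.1  -0.38 -2.76] rot [ 0.11 -0.   -0.26] j [-0.32 -0.09  2.02 -0.    1.21 -0.5 ] tips 0.022
```

Contact at 7.9 N with a side component, stiffer than the pad spring. I look at what is touching.

Run:
```python
from h import *
im=manip.grab_frame("scene");wi=manip.grab_frame("wrist");tp=manip.grab_frame("top")
a=cv2.resize(im[230:320,235:355],(400,300),interpolation=2);b=cv2.resize(wi[150:390,160:480],(400,300))
a2=cv2.resize(cv2.convertScaleAbs(im[250:310,255:335],alpha=1.8,beta=25),(400,300),interpolation=2);b2=cv2.resize(cv2.convertScaleAbs(wi[225:345,240:400],alpha=1.8,beta=25),(400,300))
cv2.imwrite("pics/w7.png",np.vstack([np.hstack([b,a]),np.hstack([b2,a2])])[:,:,::-1])
print(manip.state()["contact_force"],manip.state()["ft_torque"])
```

```text
[-3.18382473 -1.46800683  7.16129324] [-0.30869811  0.62460171 -0.00180789]
```

View pics/w7.png

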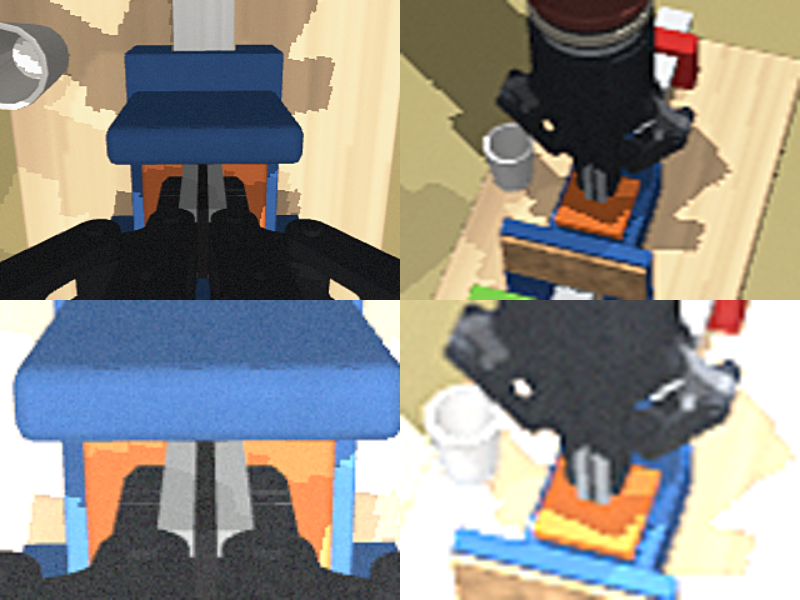

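```bash
python3 -m pendant '{"linear":[[0,0,0.05],[0,0,0.1],[0,0,0.1],[0,0,0.1],[0,0,0.1],[0,0,0.1],[0,0,0.1],[0,0,0.1],[0,0,0.1],[0,0,0.1]],"rotation":[[0,0,0],[0,0,0],[0,0,0],[0,0,0],[0,0,0],[0,0,0],[0,0,0],[0,0,0],[0,0,0],[0,0,0]],"grip":[1,1,1,1,1,1,1,1,1,1]}'
python3 go.py 10 0 0.095
python3 - <<'E'
from plant import manip
s=manip.state();print(s["ft_torque"])
E
```

```text
time: 11.88
tool_pos: [0.4966, -0.0869, 0.0669]
tool_rot: [0.001, 0.996, 0.089, 0.0]
contact_force: [-4.6, -2.3, 8.9]
gripper_width: -0.0
t 11.8833 fix-rel mm 5.9 1.0 z 0.0669 F [-4.6 -2.3  8.9] w -0.0
lin cm [ 0.1  -0.4  -2.81] rot [ 0.14  0.01 -0.25] j [-0.32 -0.09  2.02 -0.    1.21 -0.5 ] tips 0.022
[-0.33431256  0.82468429  0.00138996]
```

Run:
```python
from h import *
im0=cv2.imread("pics/scene0.png")[:,:,::-1].copy();im=manip.grab_frame("scene");tp=manip.grab_frame("top");t0=cv2.imread("pics/top0.png")[:,:,::-1].copy()
for i in(im0,im):
    print(blob(i,(275,265,320,312),4,22,150,50)[1])
a=[cv2.resize(i[262:322,260:340],(400,300),interpolation=cv2.INTER_NEAREST) for i in(im0,im)]
cv2.imwrite("pics/w8.png",np.vstack([np.hstack(a)])[:,:,::-1])
for c in(286,290,294,298):
    print(c,[ (i[284:308,c,0].astype(int)-i[284:308,c,2]).tolist() for i in(im0,im)])
```

```text
[282 279  25  22 375]
[282 282  25  20 273]
286 [[178, 203, 194, 189, 186, 183, 183, 179, 180, 180, 182, 186, 169, 90, -69, -83, -126, -117, -120, -132, -51, 113, 94, 41], [91, 118, 114, 108, 104, 98, 99, 95, 94, 193, 181, 180, 184, 149, 116, -80, -123, -109, -108, -116, -113, 49, 108, 62]]
290 [[181, 183, 183, 181, 181, 180, 181, 180, 181, 179, 179, 182, 189, 154, 88, -73, -82, -119, -118, -122, -130, -34, 91, 79], [-7, -8, -10, 16, 42, 32, 110, 105, 100, 93, 89, 190, 181, 186, 145, 100, -79, -124, -108, -108, -117, -103, 31, 94]]
294 [[182, 181, 181, 180, 180, 181, 181, 180, 180, 181, 178, 180, 181, 191, 139, 94, -71, -91, -120, -118, -124, -133, -24, 128], [-5, -6, -5, -5, -5, -12, -6, 115, 103, 101, 97, 95, 163, 187, 188, 142, 67, -75, -124, -108, -111, -117, -102, 42]]
298 [[182, 181, 179, 179, 180, 180, 179, 180, 180, 180, 179, 179, 179, 181, 191, 136, 88, -71, -99, -123, -121, -124, -132, -13], [-5, -8, -10, -15, -16, 71, 109, 100, 101, 100, 99, 96, 91, 152, 186, 191, 132, 61, -69, -129, -128, -131, -140, -99]]
```

View pics/w8.png

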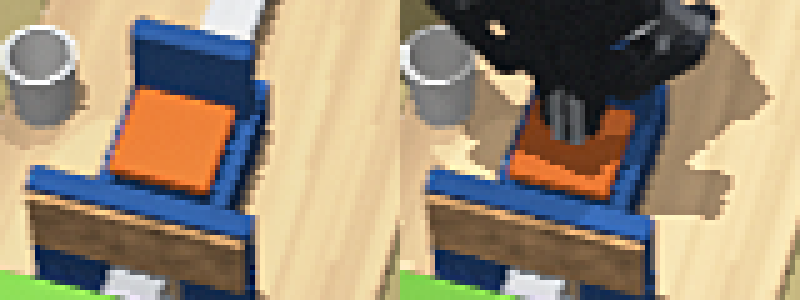

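Compared with the start (left), the pad has sunk by only a pixel or so, and the tips sit mid-pad. I press a little further and watch stiffness.

```bash
python3 -m pendant '{"linear":[[0,0,0.1],[0,0,0.2],[0,0,0.2],[0,0,0.2],[0,0,0.2],[0,0,0.2],[0,0,0.2],[0,0,0.2],[0,0,0.2],[0,0,0.2]],"rotation":[[0,0,0],[0,0,0],[0,0,0],[0,0,0],[0,0,0],[0,0,0],[0,0,0],[0,0,0],[0,0,0],[0,0,0]],"grip":[1,1,1,1,1,1,1,1,1,1]}'
python3 go.py 10 0 0.095
python3 - <<'E'
from h import *
s=manip.state();print(s["ft_torque"])
im=manip.grab_frame("scene")
for c in(286,290,294,298): print(c,(im[288:308,c,0].astype(int)-im[288:308,c,2]).tolist())
E
```

```text
time: 12.82
tool_pos: [0.4968, -0.0859, 0.0633]
tool_rot: [0.0, 0.996, 0.089, 0.001]
contact_force: [1.8, -1.4, 4.1]
gripper_width: -0.0
t 12.8167 fix-rel mm 6.9 0.7 z 0.0633 F [ 1.8 -1.4  4.1] w -0.0
lin cm [ 0.07 -0.31 -3.17] rot [ 0.03 -0.09 -0.27] j [-0.32 -0.09  2.02  0.    1.21 -0.5 ] tips 0.022
[-0.28897448 -0.23703234  0.0213608 ]
286 [106, 103, 99, 98, 93, 88, 160, 185, 179, 184, 189, 120, -90, -118, -110, -112, -122, -28, 116, 77]
290 [68, 58, 74, 106, 100, 97, 94, 163, 185, 180, 182, 180, 137, -99, -117, -111, -113, -122, -35, 98]
294 [-5, -8, -15, 65, 108, 102, 100, 94, 91, 192, 183, 187, 172, 123, -122, -115, -111, -114, -136, -32]
298 [-12, 6, 102, 110, 102, 101, 99, 100, 95, 92, 191, 181, 187, 173, 85, -138, -133, -129, -137, -133]
```

The earlier snag slipped free. The force is now 4.1 N, which fits the pad spring at about 5-6 mm, so I press further.

```bash
python3 -m pendant '{"linear":[[0,0,0.1],[0,0,0.2],[0,0,0.2],[0,0,0.2],[0,0,0.2],[0,0,0.2],[0,0,0.2],[0,0,0.2],[0,0,0.2],[0,0,0.2]],"rotation":[[0,0,0],[0,0,0],[0,0,0],[0,0,0],[0,0,0],[0,0,0],[0,0,0],[0,0,0],[0,0,0],[0,0,0]],"grip":[1,1,1,1,1,1,1,1,1,1]}'
python3 go.py 10 0 0.095
```

```text
time: 13.7
tool_pos: [0.4963, -0.0856, 0.061]
tool_rot: [-0.0, 0.996, 0.089, 0.0]
contact_force: [3.7, -1.2, 4.0]
gripper_width: -0.001
t 13.7 fix-rel mm 7.2 1.1 z 0.061 F [ 3.7 -1.2  4. ] w -0.001
lin cm [ 0.11 -0.28 -3.4 ] rot [-0.01 -0.03 -0.27] j [-0.32 -0.09  2.02  0.    1.2  -0.5 ] tips 0.022
```

```bash
python3 -m pendant '{"linear":[[0,0,0.1],[0,0,0.2],[0,0,0.2],[0,0,0.2],[0,0,0.2],[0,0,0.2],[0,0,0.2],[0,0,0.2],[0,0,0.2],[0,0,0.2]],"rotation":[[0,0,0],[0,0,0],[0,0,0],[0,0,0],[0,0,0],[0,0,0],[0,0,0],[0,0,0],[0,0,0],[0,0,0]],"grip":[1,1,1,1,1,1,1,1,1,1]}'
python3 go.py 10 0 0.095
python3 - <<'E'
from h import *
f=[]
for i in range(3):
    im=manip.grab_frame("scene");f.append(manip.state()["contact_force"])
print(np.mean(f,0))
for c in(286,290,294,298): print(c,(im[288:308,c,0].astype(int)-im[288:308,c,2]).tolist())
E
```

```text
time: 14.53
tool_pos: [0.4962, -0.0856, 0.059]
tool_rot: [-0.0, 0.996, 0.089, 0.0]
contact_force: [3.5, 0.0, 4.4]
gripper_width: -0.002
t 14.5333 fix-rel mm 7.2 1.2 z 0.059 F [3.5 0.  4.4] w -0.002
lin cm [ 0.12 -0.28 -3.6 ] rot [-0.01 -0.01 -0.27] j [-0.32 -0.08  2.03  0.    1.2  -0.5 ] tips 0.022
[4.45998945 0.55478706 4.74724888]
286 [115, 107, 99, 100, 99, 95, 87, 160, 185, 179, 186, 206, -66, -124, -110, -111, -120, -28, 118, 77]
290 [-12, 45, 37, 76, 105, 97, 101, 92, 153, 183, 181, 189, 206, -77, -123, -111, -114, -121, -35, 100]
294 [-5, -6, -8, -15, 65, 110, 100, 101, 94, 88, 189, 182, 192, 194, -123, -120, -111, -112, -135, -30]
298 [-7, -16, 5, 116, 106, 100, 98, 98, 97, 94, 87, 189, 182, 193, 195, -122, -142, -131, -137, -134]
```

Fz of 4.75 N means about 7.4 mm of travel, right on the release threshold. I add 1.5 mm for margin.

```bash
python3 -m pendant '{"linear":[[0,0,0.1],[0,0,0.15],[0,0,0.15],[0,0,0.15],[0,0,0.15],[0,0,0.15],[0,0,0.15],[0,0,0.15],[0,0,0.15],[0,0,0.15]],"rotation":[[0,0,0],[0,0,0],[0,0,0],[0,0,0],[0,0,0],[0,0,0],[0,0,0],[0,0,0],[0,0,0],[0,0,0]],"grip":[1,1,1,1,1,1,1,1,1,1]}'
python3 go.py 110 0 0.0575
python3 - <<'E'
from h import *
f=[]
for i in range(3):
    manip.grab_frame("scene");f.append(manip.state()["contact_force"])
print(np.mean(f,0))
E
```

```text
time: 15.52
tool_pos: [0.4963, -0.0856, 0.0585]
tool_rot: [-0.0, 0.996, 0.089, -0.0]
contact_force: [0.4, 2.0, 12.1]
gripper_width: -0.003
t 15.5167 fix-rel mm 7.2 1.1 z 0.0585 F [ 0.4  2.  12.1] w -0.003
lin cm [  0.07 -10.28   0.1 ] rot [-0.02  0.01 -0.26] j [-0.32 -0.08  2.03  0.    1.2  -0.5 ] tips 0.022
[ 0.39963338  1.42548874 11.80769666]
```

The pad is bottomed (12 N, stiff). Now I push along fixture +x (tool -y), easing the press by 0.5 mm.

```bash
python3 -m pendant '{"linear":[[0,-0.2,-0.05],[0,-0.5,-0.05],[0,-0.8,-0.05],[0,-1.1,-0.05],[0,-1.4,-0.05],[0,-1.7,-0.05],[0,-2.0,-0.05],[0,-2.3,-0.05],[0,-2.6,-0.05],[0,-2.8,-0.05]],"rotation":[[0,0,0],[0,0,0],[0,0,0],[0,0,0],[0,0,0],[0,0,0],[0,0,0],[0,0,0],[0,0,0],[0,0,0]],"grip":[1,1,1,1,1,1,1,1,1,1]}'
python3 go.py 110 0 0.0575
python3 - <<'E'
from h import *
i=manip.grab_frame("scene")
print(blob(i,(275,245,330,312),4,22,150,50)[1],blob(i,(275,225,345,265),0,3,150,50)[1])
E
```

```text
time: 16.5
tool_pos: [0.4912, -0.0592, 0.0585]
tool_rot: [0.001, 0.996, 0.089, -0.0]
contact_force: [0.5, -3.4, 7.2]
gripper_width: 0.003
t 16.5 fix-rel mm 34.1 1.4 z 0.0585 F [ 0.5 -3.4  7.2] w 0.003
lin cm [ 0.1  -7.59  0.09] rot [ 0.15  0.04 -0.25] j [-0.27 -0.1   2.05 -0.    1.2  -0.45] tips 0.022
[286 274  24  20 247] [315 239   9  16  97]
```

The jaw is moving, the pad is still bottomed, and the push force is about 3.4 N as specified. I continue.

```bash
python3 -m pendant '{"linear":[[0,-0.5,0],[0,-1.1,0],[0.01,-1.7,0],[0.01,-2.3,0],[0.02,-2.9,0],[0.03,-3.5,0],[0.03,-4.1,0],[0.04,-4.7,0],[0.04,-5.3,0],[0.05,-5.8,0]],"rotation":[[0,0,0],[0,0,0],[0,0,0],[0,0,0],[0,0,0],[0,0,0],[0,0,0],[0,0,0],[0,0,0],[0,0,0]],"grip":[1,1,1,1,1,1,1,1,1,1]}'
python3 go.py 118 0 0.0575
```

```text
time: 17.38
tool_pos: [0.4806, -0.0022, 0.0585]
tool_rot: [0.002, 0.996, 0.089, -0.001]
contact_force: [-1.7, -4.4, 10.7]
gripper_width: -0.002
t 17.3833 fix-rel mm 92.1 1.4 z 0.0585 F [-1.7 -4.4 10.7] w -0.002
lin cm [ 0.13 -2.59  0.09] rot [ 0.17  0.18 -0.23] j [-0.16 -0.14  2.08 -0.    1.2  -0.33] tips 0.022
```

```bash
python3 -m pendant '{"linear":[[0,-0.2,0],[0,-0.4,0],[0.01,-0.6,0],[0.01,-0.8,0],[0.02,-1,0],[0.02,-1.2,0],[0.02,-1.4,0],[0.02,-1.6,0],[0.02,-1.8,0],[0.02,-1.9,0]],"rotation":[[0,0,0],[0,0,0],[0,0,0],[0,0,0],[0,0,0],[0,0,0],[0,0,0],[0,0,0],[0,0,0],[0,0,0]],"grip":[1,1,1,1,1,1,1,1,1,1]}'
python3 go.py 118 0 0.0575
```

```text
time: 18.22
tool_pos: [0.4771, 0.0165, 0.0585]
tool_rot: [0.001, 0.996, 0.089, -0.002]
contact_force: [-3.1, -4.1, 12.4]
gripper_width: 0.001
t 18.2167 fix-rel mm 111.1 1.4 z 0.0585 F [-3.1 -4.1 12.4] w 0.001
lin cm [ 0.14 -0.69  0.1 ] rot [ 0.14  0.23 -0.23] j [-0.12 -0.15  2.08 -0.    1.21 -0.3 ] tips 0.022
```

```bash
python3 -m pendant '{"linear":[[0,-0.1,-0.04],[0,-0.2,-0.04],[0,-0.3,-0.04],[0,-0.4,-0.04],[0,-0.5,-0.04],[0,-0.6,-0.04],[0,-0.7,-0.04],[0,-0.8,-0.04],[0,-0.9,-0.04],[0,-0.9,-0.04]],"rotation":[[0,0,0],[0,0,0],[0,0,0],[0,0,0],[0,0,0],[0,0,0],[0,0,0],[0,0,0],[0,0,0],[0,0,0]],"grip":[1,1,1,1,1,1,1,1,1,1]}'
python3 go.py 118 0 0.0575
```

```text
time: 19.05
tool_pos: [0.4765, 0.0232, 0.0586]
tool_rot: [0.004, 0.996, 0.089, -0.001]
contact_force: [2.0, -11.5, 6.3]
gripper_width: -0.003
t 19.05 fix-rel mm 117.8 0.8 z 0.0586 F [  2.  -11.5   6.3] w -0.003
lin cm [ 0.08 -0.02  0.11] rot [ 0.45  0.12 -0.22] j [-0.1  -0.15  2.09 -0.01  1.2  -0.28] tips 0.022
```

```bash
python3 -m pendant '{"linear":[[0,-0.1,0],[0,-0.2,0],[0,-0.2,0],[0,-0.2,0],[0,-0.2,0],[0,-0.2,0],[0,-0.2,0],[0,-0.2,0],[0,-0.2,0],[0,-0.2,0]],"rotation":[[0,0,0],[0,0,0],[0,0,0],[0,0,0],[0,0,0],[0,0,0],[0,0,0],[0,0,0],[0,0,0],[0,0,0]],"grip":[1,1,1,1,1,1,1,1,1,1]}'
python3 go.py 118 0 0.0575
```

```text
time: 19.88
tool_pos: [0.4766, 0.0232, 0.0587]
tool_rot: [0.006, 0.996, 0.089, -0.0]
contact_force: [2.5, -19.0, 5.9]
gripper_width: 0.007
t 19.8833 fix-rel mm 117.8 0.8 z 0.0587 F [  2.5 -19.    5.9] w 0.007
lin cm [ 0.08 -0.02  0.11] rot [ 0.67  0.12 -0.24] j [-0.1  -0.15  2.09 -0.01  1.2  -0.27] tips 0.022
```

At the hard stop: +2 mm commanded gave no movement and 19 N. I unload 3 mm of command so the jaw isn't dragged back, then lift straight up.

```bash
python3 -m pendant '{"linear":[[0,0.15,0],[0,0.3,0],[0,0.3,-0.4],[0,0.3,-0.8],[0,0.3,-1.4],[0,0.5,-2.5],[0,0.5,-4.5],[0,0.5,-7],[0,0.5,-10],[0,0.5,-13]],"rotation":[[0,0,0],[0,0,0],[0,0,0],[0,0,0],[0,0,0],[0,0,0],[0,0,0],[0,0,0],[0,0,0],[0,0,0]],"grip":[1,1,1,1,1,1,1,1,1,1]}'
python3 go.py 118 0 0.0575
python3 - <<'E'
from h import *
im=manip.grab_frame("scene");wi=manip.grab_frame("wrist")
cv2.imwrite("pics/w9.png",np.hstack([cv2.resize(wi,(400,300)),cv2.resize(im[200:410,190:470],(400,300))])[:,:,::-1])
c=manip.calibration("wrist");p,s=blob(wi,(200,100,440,400),5,22,150,60);print(s)
q=unproj(c,(s[0]+s[2]/2,s[1]+s[3]/2),.082)-[.4987,-.0925,0]
print("pad moved",q@[np.cos(1.7535),np.sin(1.7535),0])
E
```

```text
time: 20.72
tool_pos: [0.4748, 0.0241, 0.1875]
tool_rot: [-0.001, 0.996, 0.089, -0.003]
contact_force: [0.3, 0.4, 0.5]
gripper_width: 0.0
t 20.7167 fix-rel mm 119.0 2.3 z 0.1875 F [0.3 0.4 0.5] w 0.0
lin cm [ 0.31  0.13 13.  ] rot [-0.12  0.34 -0.25] j [-0.11 -0.29  1.98  0.    1.46 -0.28] tips 0.022
[ 291  225   56   50 1295]
pad moved 0.10307731479031186
```

View pics/w9.png

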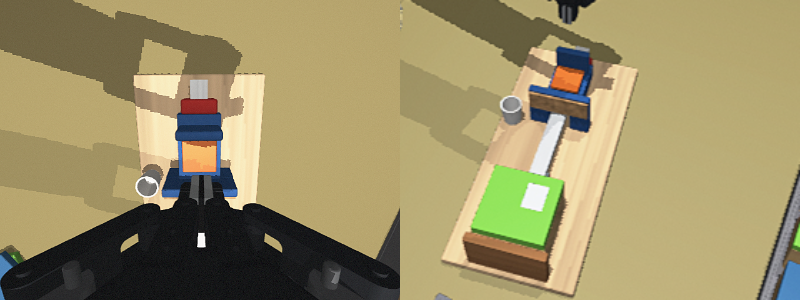

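Jaw carriage against the red stop (wrist (200,115)). The pad moved 103 mm, so the jaw is at about 0.129. Box and cup are standing in place. I settle, then hand in.

```bash
python3 -m pendant '{"linear":[[0,0,-1],[0,0,-2],[0,0,-2],[0,0,-2],[0,0,-2],[0,0,-2],[0,0,-2],[0,0,-2],[0,0,-2],[0,0,-2]],"rotation":[[0,0,0],[0,0,0],[0,0,0],[0,0,0],[0,0,0],[0,0,0],[0,0,0],[0,0,0],[0,0,0],[0,0,0]],"grip":[1,1,1,1,1,1,1,1,1,1]}'
python3 - <<'E'
from plant import manip
print(manip.job_done())
E
```

```text
time: 21.65
tool_pos: [0.4771, 0.0236, 0.2081]
tool_rot: [-0.0, 0.996, 0.089, -0.0]
contact_force: [-0.2, 0.3, 0.2]
gripper_width: -0.003
the job is handed in; nothing more can be done
None
```

I opened the jaw fully and handed the job in at 21.7 s. I pressed the release pad to its bottom with the closed fingers, pushed the jaw to the red end stop, then lifted straight clear.

**Last checks that passed:**
- **End stop:** commanding 2 mm more gave no movement, and the push force rose to 19 N.
- **Jaw position:** the wrist camera put the pad 103 mm from its start, so the jaw reads about 0.129 m.
- **Surroundings:** the box and cup looked undisturbed in the last picture. I did not check the clay pot, dish, vase, tape roll or brush again, but the arm passed well above the table.
- **Contact:** the arm reads no contact force.

**Disagreements and a snag:**
- **Fingertip height:** contact came about 22 mm lower in reported tool height than the stated 22 mm tip offset implied. I went by the pictures and the force reading instead.
- **Snag while pressing:** the force reached about 9 N with a side load, and the jaw may have moved about a millimetre towards the box before it slipped free. I did not establish what caught.

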